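Set the stirrer to speed five and start it

ROBOT

A 6-joint arm with a two-finger parallel gripper is mounted at the origin on a cart in front of the work surface, level with it; the furniture and walls round the work are solid. World frame = base frame: x ahead of the robot, y to its left, z up, the work surface at z = 0. Lengths are in m, angles in rad, forces in N, time in s.
With the tool pointing down it reaches from about 0.35 to 0.85 m from the base axis. Payload 8.1 kg.
Tool frame: the origin (TCP) lies on the centre line of the jaws, within the pads' length; the fingertips stand 25 mm ahead of it and the grasp point (between the pads) lies 6 mm ahead of it; z points along the fingers, y is the line along which they close (so a half turn about z gives the same grasp; the last joint's range is limited). The gripper opens to 85 mm and grips with 20 to 120 N. Pads are 22 mm wide; open, the fingers measure 114 mm over their backs; the gripper's body (76 mm by 85 mm) begins 54 mm behind the grasp point. The pads swing forward as they close: fully open they stand 13 mm farther back than shut.
Start: joints at [1.192, 0.13, 1.488, -0, 1.523, -0.085], TCP at [0.174, 0.574, 0.256] pointing down, gripper open.
Joint ranges: [-2.96, 2.96], [-0.89, 2.26], [0.02, 2.5], [-1.34, 4.48], [0, 2.73], [-2.66, 2.66]. Speed limits (rad/s): [2.39, 2.39, 2.79, 3.14, 3.14, 3.14].

INTERFACE

Orientations are given as a unit quaternion [x, y, z, w].
In Python, from rig import * gives the robot as it stands.
- The arm moves only by the tool servo_tool, never from a script. Its argument "moves" is a list of rows, each a list of 2 entries, a list of its own where there are three numbers: the shift along the tool's x, y, z in cm, then the turn about the tool's z in rad. A call has 1 to 8 rows; each row shifts and turns the commanded pose from where the row before left it, along the tool's axes as they then stand; what a row does not reach is not made up. A row lasts 1/12 s, in which the tool goes at most 41.7 mm and 7.16 degrees, less where a joint would pass 70% of its speed; a pose out of reach is approached as far as the arm can. A call with a gripper value outside its range is refused whole. "jaw" is the closure in counts, from 0 (fully open) to 255 (shut), set as the call begins (left out, the last holds). The fingers move at their own pace and stop on an object; "grip_force" is the grip in N (left out, the last holds). Time passes only in rows, so rows that do not move let the fingers close. It gives the time, the measured TCP pose, the force, the opening and the grip force at its end, in the units of the state.
- state(): the state, without advancing time (a new reading comes with each control period).
- capture(name): name is "side" or "top" or "wrist"; returns (picture, depth): 480x640x3 uint8, blue, green, red; 480x640 float32, m along the optical axis (not along the pixel's ray), 0 where there is no reading.
- camera_model(name): a dict with "camera_matrix" (3x3 intrinsics, pixels), "world_from_camera" (4x4, takes a point from camera to world coordinates); the wrist camera has in their place "T_tool_cam" (4x4, takes a point from camera to tool coordinates, whose origin is the TCP and whose axes are the flange's). Camera axes: x right, y up, looking along -z (the intrinsics and any distortion apply to the point x, -y, -z); pixel columns grow to the right and rows downward; lengths in m; the calibration is good to about 2 mm. A picture is of the moment at which its call begins: read the wrist's pose just before it. camera_model takes no time and is no camera call.
- sign_off(): hands the job in; it is judged then, once.
The state is a dict: "t": time; "joint_positions": joint angles; "joint_velocities": joint speeds; "tau": joint torques, N m; "ee_pos": TCP position; "eef_rot": TCP orientation; "contact_force": force on the tool from outside, world axes, zero at the start; "wrist_torque": the same for the moment, N m; "opening": finger opening in m; "gripper_force": force on a finger pad.
Only numpy, scipy, OpenCV 4.12 (cv2) and the standard library are available. Lean on these libraries where they do the work, as an engineer would, in place of code of your own. Each camera call takes 0.05 s, during which the arm holds its last target. There are 200 camera calls.

TASK

With a fingertip, push the pointer lever of the stirrer's speed selector clockwise, click by click, until it stands in the fifth notch after the off dot, then press the round start button right down and let it come up again. Only push the lever from one side, do not pinch it; do not press the button before the speed is set; leave the beaker, vials, dish and wash bottle standing where they are.

Things in the scene. Friction and masses are not known exactly. Their poses are not given: they have to be found in the camera images.
- stirrer: Grey magnetic stirrer fixed on the worktop, 235 (x) by 200 (y) mm, flat deck 60 mm above the worktop; origin under its centre, x to its rear, y to its left, z up. A white plate (102 x 130 x 8 mm) with a beaker on it covers the deck's rear; the selector is on its front left, the round start button on its front right.
- selector_axis (a point): The selector's vertical axis, at deck height; axes as the stirrer's. On the deck, 52 mm from it, lie black marks 30 degrees apart: a round dot (off), 105 degrees counterclockwise (from above) of the stirrer's x axis, and then clockwise seven ticks for notches 1 to 7. Round skirt of 28 mm radius up to 7 mm, hub of 13 mm radius up to 22 mm above the deck.
- lever_point (a point): Point on the centre line of the selector's black pointer lever, 36 mm from the axis, 18 mm above the deck; x points outward along the lever, z up. The lever is a bar 12 mm thick (8 mm at its end), from 14 mm behind the axis to 44 mm in front of it, from 6 to 29 mm above the deck; a thin white line marks its pointing end.
- selector (a joint): Angle in rad: 0 = lever at the off dot, grows clockwise from above (lever direction = 105 degrees minus it, counterclockwise from the stirrer's x). Sprung notches every 0.5236: notch 5 = 2.618; stops at -0.06 and 3.725. It resists (about 3 N at 35 mm) and, pushed past half-way to the next notch, snaps on into it by itself. Starts at rest in one of notches 0 to 3.
- start (a joint): Start button travel in m: 0 = up, 0.006 = fully down; spring, 1.2 N at first to 4 N fully down; springs back when released.
- start_top (a point): Centre of the top of the round start button (plain grey, 30 mm across, in a round collar 46 mm across), 82 mm above the worktop when up; the collar's top is 72 mm above the worktop. Pressed straight down.
- beaker: Clear beaker, 50 mm across, 60 mm tall, standing on the plate; origin at its underside. To be left alone.
- vial_a: White capped vial, 41 mm across, 74 mm tall, near the stirrer's right side; origin at its underside. To be left alone.
- vial_b: A vial like the other, near the stirrer's right side; origin at its underside. To be left alone.
- dish: Small round dish, 57 mm across, 12 mm tall, near the stirrer's right side; origin at its underside. To be left alone.
- wash_water: Wash bottle with spout, 108 x 63 x 233 mm, on the right of the worktop; origin at its underside. To be left alone.

How it is judged:
By the outcome, as a careful person would: the job done as asked, in the order asked, and still so for the second after the job is handed in, with the robot touching nothing.
It also fails if it takes over 67 s, if anything falls off the work surface, if the arm or the gripper's body presses on something with over 40 N, if the wrist force passes 120 N, or if a joint passes its speed limit or range.

## Working session

There is one attempt and no reset: what is moved stays moved. The work goes in short steps, Python scripts to look and compute and a tool call to move; the robot and the scene stay as the last step left them, time stands still between calls to the robot, and variables do not carry over. Pictures are saved under pics/ and viewed, at most 10 in all, crops included, and the job is handed in when it is done.

Besides the shell and the picture viewer there is one more tool, called as a command line: name --argument value ..., lists and objects as JSON in quotes. servo_tool: Moves the arm, as the interface text tells. Its arguments: {"type":"object","properties":{"moves":{"type":"array"},"jaw":{"type":"number"},"grip_force":{"type":"number"}},"required":["moves"]}

```bash
mkdir -p pics
cat > h.py <<'E'
from rig import *
import numpy as np, cv2
def pts(name):
    s=state(); im,d=capture(name); m=camera_model(name); K=np.array(m["camera_matrix"])
    v,u=np.mgrid[0:480,0:640]
    P=np.stack([(u-K[0,2])/K[0,0]*d,-(v-K[1,2])/K[1,1]*d,-d,np.ones_like(d)],-1)
    T=np.array(m["world_from_camera"]) if "world_from_camera" in m else None
    return im,d,(P@T.T)[...,:3] if T is not None else P,m
E
python3 - <<'E'
from h import *
im,d,P,m=pts("top"); cv2.imwrite("pics/top1.png",im); np.save("top1.npy",P)
print({k:(np.round(v,3).tolist() if not isinstance(v,str) else v) for k,v in m.items()}); print(state())
E
```

```text
{'camera_matrix': [[538.698, 0.0, 318.655], [0.0, 538.698, 232.736], [0.0, 0.0, 1.0]], 'world_from_camera': [[0.02, 0.999, -0.049, 0.488], [-1.0, 0.02, -0.005, 0.005], [-0.004, 0.049, 0.999, 1.038], [0.0, 0.0, 0.0, 1.0]]}
{'t': 0.05, 'joint_positions': array([ 1.19156927e+00,  1.31127751e-01,  1.48928985e+00,  2.60755857e-05,
        1.52300999e+00, -8.54074920e-02]), 'joint_velocities': array([ 2.70765007e-04, -1.43204328e-03,  3.37140626e-04, -1.88210159e-03,
       -2.37668943e-04,  8.00522047e-05]), 'tau': array([ 1.80670188e-03, -5.71381903e+01, -5.02331758e+01, -1.50669621e-04,
        9.32963187e-03, -4.45908185e-06]), 'ee_pos': array([0.17355168, 0.57382065, 0.25525855]), 'eef_rot': array([ 1.46382471e-01,  9.89227643e-01, -8.89818402e-04, -2.23903081e-04]), 'contact_force': array([-0.79097945,  1.79976827, -0.14793848]), 'wrist_torque': array([-0.02749098,  0.03549535, -0.0487199 ]), 'gripper_force': 0.0, 'opening': 0.08511973617132755}
```

View pics/top1.png

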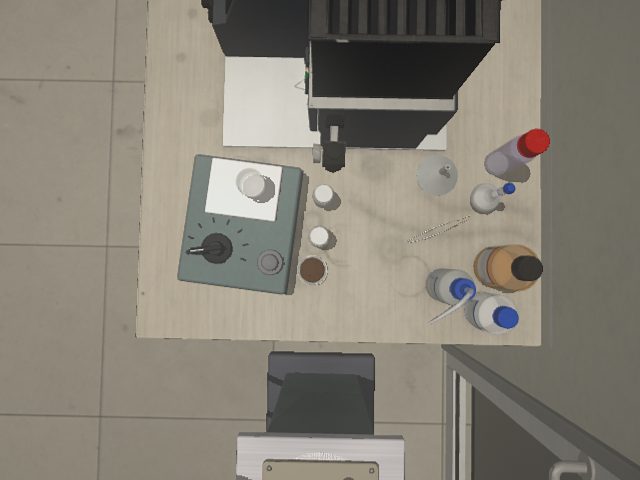

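The top view shows the stirrer at u 178–307, v 154–294. The selector is near (215,248) with its lever pointing left, and the button is near (269,262). Next I zoom in and measure.

Run:
```python
from h import *
P=np.load("top1.npy"); im=cv2.imread("pics/top1.png")
cv2.imwrite("pics/crop1.png",cv2.resize(im[145:300,170:345],None,fx=4,fy=3.8,interpolation=cv2.INTER_CUBIC)[:600])
z=P[...,2]; R=np.zeros(z.shape,bool); R[140:310,160:312]=1
for a,b in((.05,.066),(.064,.072),(.075,.085),(.085,.097)):
    M=(R&(z>a)&(z<b)).astype(np.uint8); n,l,st,c=cv2.connectedComponentsWithStats(M)
    for i in range(1,n):
        if st[i,4]>15: q=P[l==i]; print(a,b,st[i].tolist(),np.median(q,0).round(4),q.mean(0).round(4))
deck=(R&(z>.05)&(z<.1)); xy=P[deck][:,:2].astype(np.float32)
r=cv2.minAreaRect(xy*1000); print(r, cv2.boxPoints(r))
for (u,v) in((190,200),(200,270),(215,248),(200,251),(190,251),(269,262),(285,262)): print(u,v,P[v,u].round(4))
```

```text
0.05 0.066 [177, 154, 125, 140, 9276] [0.5276 0.1585 0.059 ] [0.5308 0.1571 0.0592]
0.05 0.066 [258, 165, 16, 18, 57] [0.6416 0.1077 0.0648] [0.6417 0.1079 0.0646]
0.05 0.066 [224, 169, 8, 9, 21] [0.6404 0.1801 0.0649] [0.6399 0.179  0.0648]
0.05 0.066 [213, 182, 9, 9, 21] [0.618  0.196  0.0651] [0.6171 0.1958 0.065 ]
0.05 0.066 [220, 182, 9, 11, 27] [0.6147 0.1849 0.0653] [0.6151 0.1838 0.0651]
0.05 0.066 [267, 185, 7, 10, 27] [0.6126 0.0995 0.0653] [0.6124 0.1    0.0649]
0.05 0.066 [241, 200, 6, 11, 21] [0.579  0.1462 0.0655] [0.5806 0.1463 0.0652]
0.05 0.066 [309, 229, 3, 15, 18] [0.53   0.0256 0.0535] [0.5296 0.0257 0.055 ]
0.064 0.072 [205, 157, 78, 65, 3025] [0.6033 0.1598 0.067 ] [0.6085 0.1513 0.0671]
0.064 0.072 [201, 233, 31, 31, 438] [0.5056 0.1894 0.0661] [0.5041 0.1913 0.0663]
0.064 0.072 [257, 249, 26, 26, 218] [0.4799 0.0959 0.0704] [0.4807 0.0967 0.0702]
0.075 0.085 [208, 241, 13, 5, 49] [0.5121 0.195  0.0805] [0.5119 0.1951 0.0807]
0.075 0.085 [204, 245, 19, 10, 62] [0.497  0.1931 0.0805] [0.4974 0.1941 0.0803]
0.075 0.085 [261, 254, 17, 18, 215] [0.4805 0.0969 0.0808] [0.4808 0.0968 0.0807]
0.085 0.097 [239, 172, 23, 22, 390] [0.6193 0.1318 0.0941] [0.6198 0.1317 0.094 ]
0.085 0.097 [189, 245, 33, 9, 177] [0.5016 0.2133 0.0877] [0.5017 0.2115 0.0878]
((548.1611938476562, 138.38897705078125), (235.77252197265625, 235.2706756591797), 83.46585083007812) [[417.87506   34.65483 ]
 [651.6175     7.882118]
 [678.4473   242.12312 ]
 [444.7049   268.89584 ]]
190 200 [0.5906 0.2463 0.0574]
200 270 [0.4632 0.2238 0.0587]
215 248 [0.5032 0.1919 0.0881]
200 251 [0.4974 0.218  0.0889]
190 251 [0.4971 0.2364 0.0859]
269 262 [0.4804 0.0968 0.079 ]
285 262 [0.4808 0.0697 0.0593]
```

View pics/crop1.png

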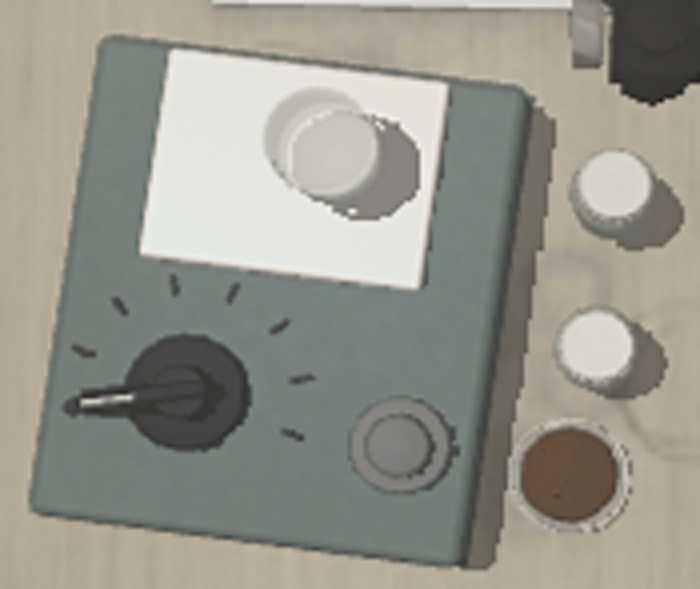

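The crop shows the lever pointing left at the off dot (around (70,405)). The seven ticks run clockwise from (83,350) to (292,434), so this is notch 0 and it needs 5 clicks. I fit the axis from the ticks.

Run:
```python
from h import *
from scipy.optimize import least_squares
P=np.load("top1.npy"); im=cv2.imread("pics/top1.png")
m=camera_model("top"); K=m["camera_matrix"]; T=np.array(m["world_from_camera"])
def onz(u,v,z):
    r=T[:3,:3]@np.array([(u-K[0][2])/K[0][0],-(v-K[1][2])/K[1][1],-1]); return T[:3,3]+r*(z-T[2,3])/r[2]
g=cv2.cvtColor(im,cv2.COLOR_BGR2GRAY).astype(float); bg=np.median(g[225:290,190:290]);print(bg)
Q=[]
for a,b in((83,350),(120,306),(173,285),(232,293),(279,326),(302,379),(292,434)):
    u,v=round(170+a/4),round(145+b/3.8); s=np.s_[v-4:v+5,u-4:u+5]; w=np.clip(bg-12-g[s],0,None)
    vv,uu=np.mgrid[v-4:v+5,u-4:u+5]; Q.append(onz((w*uu).sum()/w.sum(),(w*vv).sum()/w.sum(),.06))
Q=np.array(Q)[:,:2]; k=np.arange(1,8)
def f(p,R=.052): a=p[2]+np.radians(105-30*k); return (p[:2]+R*np.c_[np.cos(a),np.sin(a)]-Q).ravel()
for R in(.050,.052,.054):
    s=least_squares(f,[.503,.192,-.1],args=(R,)); print(R,s.x,np.abs(s.fun).max())
s=least_squares(f,[.503,.192,-.1])
M=(P[...,2]>.085)&(P[...,2]<.097); M[:235]=0;M[:,240:]=0
q=P[M][:,:2]; vx=cv2.fitLine(q.astype(np.float32),cv2.DIST_L2,0,.001,.001).ravel()
d=q-s.x[:2]; print("lever line",vx,np.degrees(np.arctan2(vx[1],vx[0])), "off dir",np.degrees(s.x[2])+105, "ext",np.linalg.norm(d,axis=1).max())
print("mean top",q.mean(0))
# button by grey-level circle via depth
B=(P[...,2]>.077)&(P[...,2]<.085);B[:, :255]=0;B[:,290:]=0;B[:245]=0;B[285:]=0
(c,r)=cv2.minEnclosingCircle(P[B][:,:2].astype(np.float32)); print("btn",c,r)
```

```text
123.0
0.05 [ 0.50470292  0.19410022 -0.11301158] 0.00179106273502741
0.052 [ 0.50371064  0.19449057 -0.1130108 ] 0.0004604546040036239
0.054 [ 0.50271837  0.19488094 -0.11301092] 0.0027119777902268882
lever line [ 0.14139266 -0.9899536   0.5016817   0.21149763] -81.87155 off dir 98.52495796606117 ext 0.04375056476461023
mean top [0.50168169 0.21149764]
btn (0.4807765483856201, 0.09706184267997742) 0.014755616895854473
```

servo_tool --moves '[[[-2.4,-1.55,0.2],0],[[-2.4,-1.55,0.2],0],[[-2.4,-1.55,0.2],0],[[-2.4,-1.55,0.2],0],[[-2.4,-1.55,0.2],0],[[-2.4,-1.55,0.2],0],[[-2.4,-1.55,0.2],0],[[-2.4,-1.55,0.2],0]]' --jaw 255 --grip_force 20

```text
t: 0.72
ee_pos: [0.322, 0.3986, 0.2396]
eef_rot: [0.146, 0.989, -0.0, -0.0]
contact_force: [0.4, -0.3, 0.0]
opening: 0.0003
gripper_force: 0.0
```

servo_tool --moves '[[[-2.4,-1.55,0.2],0],[[-2.4,-1.55,0.2],0],[[-2.4,-1.55,0.2],0],[[-2.4,-1.55,0.2],0],[[-2.4,-1.55,0.2],-0.11],[[-1.5,-1.5,0.2],-0.11],[[0,0,0.2],-0.11],[[0,0,0],-0.11]]'

```text
t: 1.38
ee_pos: [0.4263, 0.272, 0.2251]
eef_rot: [-0.074, 0.997, -0.0, -0.001]
contact_force: [-0.1, 0.6, 0.6]
opening: 0.0002
gripper_force: 0.0
```

```bash
cat >> h.py <<'E'
A=np.array([.5037,.1945]); YAW=-.113
def pose():
    from scipy.spatial.transform import Rotation as Rn
    s=state(); R=Rn.from_quat(s["eef_rot"]).as_matrix(); return s["ee_pos"],R,np.arctan2(R[1,1],R[0,1]),s
def delta(target,Y):
    p,R,y,s=pose(); print("t",round(s["t"],2),"p",p.round(4),"Y",round(y,3),"F",s["contact_force"].round(1),"tilt",R[:,2].round(3),"open",round(s["opening"],4))
    print("shift cm",(R.T@(np.array(target)-p)*100).round(2),"turn",round(y-Y,3))
def lev(q,r=.036,off=.017,z=.099):
    Y=YAW+np.radians(105)-q; u=np.array([np.cos(Y),np.sin(Y)]); n=np.array([-u[1],u[0]])
    return [*(A+r*u+off*n),z],Y
E
python3 - <<'E'
from h import *
delta(*lev(0,off=.032,z=.18))
im,d,P,m=pts("wrist"); cv2.imwrite("pics/w1.png",im)
im,d,P,m=pts("side"); cv2.imwrite("pics/s1.png",im)
E
```

```text
t 1.38 p [0.4263 0.272  0.2251] Y 1.72 F [-0.1  0.6  0.6] tilt [-0.002 -0.001 -1.   ] open 0.0002
shift cm [-3.31 -5.21  4.51] turn 0.0
```

View pics/w1.png

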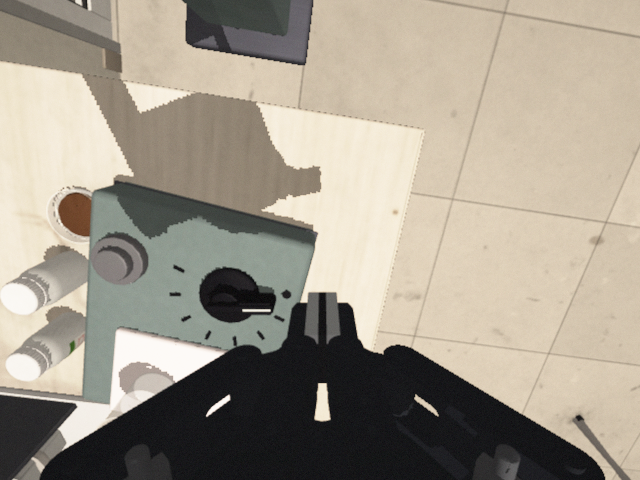

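View pics/s1.png

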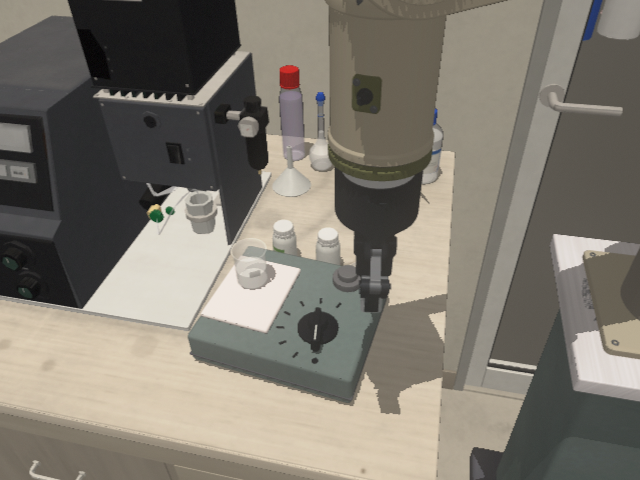

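The wrist and side views agree: the lever points at the off dot (wrist (286,294), side (315,360)). The finger goes down on the lever's counterclockwise side.

servo_tool --moves '[[[-1.65,-2.6,0.5],0],[[-1.65,-2.6,1.0],0],[[0,0,2.5],0],[[0,0,2.5],0],[[0,0,2.5],0],[[0,0,2.5],0],[[0,0,1.1],0],[[0,0,0],0]]'

```text
t: 2.15
ee_pos: [0.4637, 0.2263, 0.0969]
eef_rot: [-0.072, 0.997, -0.001, -0.003]
contact_force: [-0.9, -0.6, -0.9]
opening: -0.0001
gripper_force: 0.0
```

Run:
```python
from h import *
delta(*lev(0,off=.017))
for k in range(0,6):
    t,Y=lev(k*.5236/5); print(np.round(t,4),round(Y,3))
im,d,P,m=pts("side"); cv2.imwrite("pics/s2.png",cv2.resize(im[200:420,170:450],None,fx=2.5,fy=2.5))
```

```text
t 2.15 p [0.4637 0.2263 0.0969] Y 1.715 F [-0.9 -0.6 -0.9] tilt [-0.006 -0.002 -1.   ] open -0.0001
shift cm [-1.79 -0.13 -0.22] turn -0.005
[0.4816 0.2276 0.099 ] 1.72
[0.4851 0.2297 0.099 ] 1.615
[0.4889 0.2315 0.099 ] 1.51
[0.4929 0.2328 0.099 ] 1.405
[0.4969 0.2337 0.099 ] 1.301
[0.5011 0.2342 0.099 ] 1.196
```

View pics/s2.png

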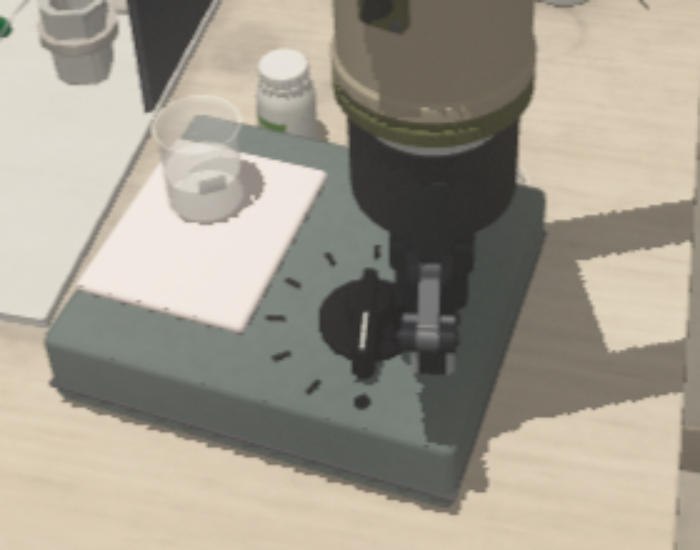

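servo_tool --moves '[[[-0.9,-0.1,-0.2],0],[[-0.7,0,0],0],[[-0.32,0.134,0],0.0873],[[-0.32,0.134,0],0.0873],[[-0.32,0.134,0],0.0873],[[-0.32,0.134,0],0.0873],[[-0.32,0.134,0],0.0873],[[0,0,0],0]]'

```text
t: 2.87
ee_pos: [0.5007, 0.2351, 0.1045]
eef_rot: [0.147, 0.989, 0.001, 0.002]
contact_force: [0.1, 0.7, -0.1]
opening: -0.0002
gripper_force: 0.0
```

```bash
cat >> h.py <<'E'
def lever():
    im,d,P,m=pts("top"); M=(P[...,2]>.0845)&(P[...,2]<.0935)&(np.hypot(P[...,0]-A[0],P[...,1]-A[1])<.045)
    dist=(P[M][:,:2]-A); print(len(dist)); M2=(P[...,2]>.0845)&(np.hypot(P[...,0]-A[0],P[...,1]-A[1])<.055)
    return im
E
python3 - <<'E'
from h import *
delta(*lev(.5236))
im,d,P,m=pts("side"); cv2.imwrite("pics/s3.png",cv2.resize(im[200:420,170:450],None,fx=2.5,fy=2.5))
E
```

```text
t 2.87 p [0.5007 0.2351 0.1045] Y 1.276 F [ 0.1  0.7 -0.1] tilt [ 0.004  0.001 -1.   ] open -0.0002
shift cm [-0.06 -0.08  0.55] turn 0.08
```

View pics/s3.png

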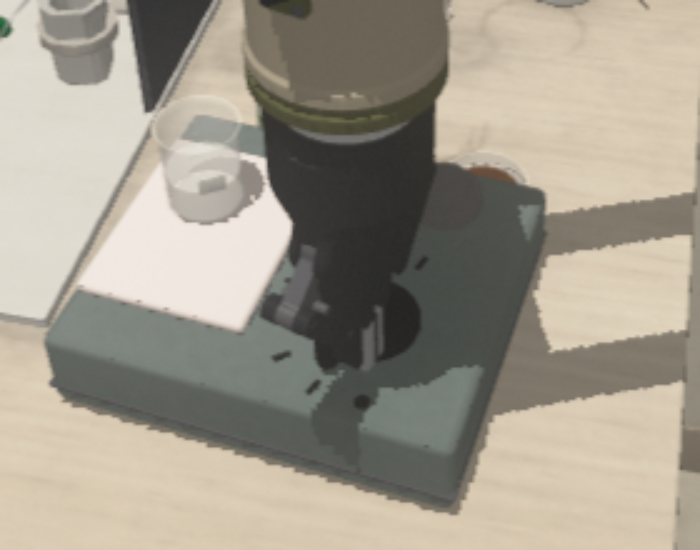

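The side view shows the lever off the dot and heading for tick 1, with the gripper partly hiding it and no residual force. Next click.

servo_tool --moves '[[[-0.32,0.05,0.25],0.0863],[[-0.32,0.134,0.2],0.0863],[[-0.32,0.134,0],0.0863],[[-0.32,0.134,0],0.0863],[[-0.32,0.134,0],0.0863],[[-0.32,0.134,0],0.0863],[[-0.32,0.134,0],0.0863],[[0,0,0],0]]'

```text
t: 3.58
ee_pos: [0.5226, 0.2302, 0.0988]
eef_rot: [0.433, 0.901, 0.001, 0.0]
contact_force: [-0.8, 0.7, 2.1]
opening: -0.0
gripper_force: 0.5
```

Run:
```python
from h import *
delta(*lev(.5236*2))
im,d,P,m=pts("wrist"); a=cv2.resize(im,None,fx=.62,fy=.62)
im,d,P,m=pts("side"); b=cv2.resize(im[200:420,170:450],(380,298))
cv2.imwrite("pics/c4.png",np.hstack([a,b]) if a.shape[0]==b.shape[0] else np.hstack([a[:298],b[:a.shape[0]]]))
```

```text
t 3.58 p [0.5226 0.2302 0.0988] Y 0.675 F [-0.8  0.7  2.1] tilt [ 0.001  0.001 -1.   ] open -0.0
shift cm [ 0.09 -0.11 -0.02] turn 0.003
```

View pics/c4.png

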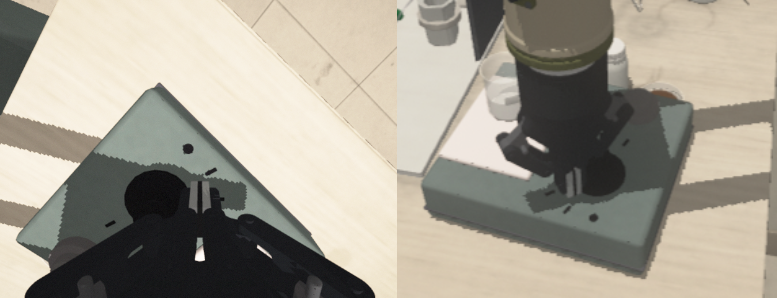

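The wrist view shows the dot (188,148) and ticks 1 and 2 uncovered, with the finger at (200,195) just counterclockwise of the hidden lever. I carry on through notches 3 and 4.

servo_tool --moves '[[[-0.3,0.03,0],0.0873],[[-0.3,0.134,0],0.0873],[[-0.32,0.134,0],0.0873],[[-0.32,0.134,0],0.0873],[[-0.32,0.134,0],0.0873],[[-0.32,0.134,0],0.0873],[[0,0,0],0]]'

```text
t: 4.27
ee_pos: [0.5365, 0.2162, 0.0982]
eef_rot: [0.651, 0.759, 0.0, 0.0]
contact_force: [-0.0, 0.6, 0.7]
opening: -0.0001
gripper_force: 0.6
```

Run:
```python
from h import *
delta(*lev(.5236*3))
im,d,P,m=pts("top"); cv2.imwrite("pics/t5.png",cv2.resize(im[200:300,170:300],None,fx=5,fy=5))
```

```text
t 4.27 p [0.5365 0.2162 0.0982] Y 0.152 F [-0.   0.6  0.7] tilt [ 0.  0. -1.] open -0.0001
shift cm [ 0.04  0.04 -0.08] turn 0.003
```

View pics/t5.png

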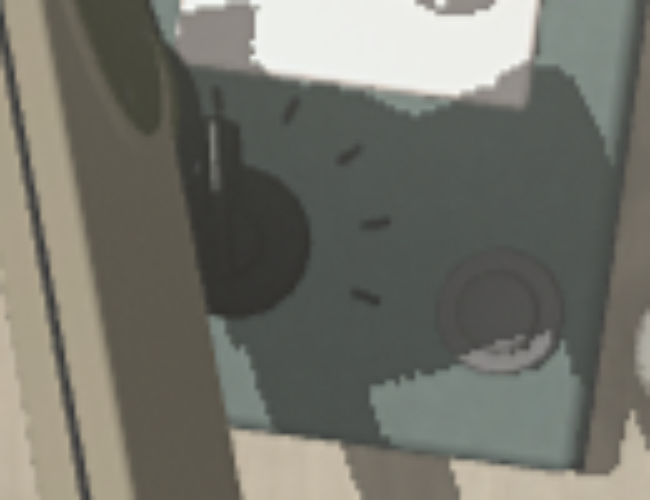

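The lever stands at tick 3 (217,100). Ticks 4–7 are ahead at (290,110), (350,155), (376,223) and (366,297). Two more clicks remain, then I back off.

servo_tool --moves '[[[-0.3,0.16,0],0.0873],[[-0.3,0.134,0],0.0873],[[-0.32,0.134,0],0.0873],[[-0.32,0.134,0],0.0873],[[-0.32,0.134,0],0.0873],[[-0.32,0.134,0],0.0873],[[0,0,0],0]]'

```text
t: 4.9
ee_pos: [0.5431, 0.1971, 0.098]
eef_rot: [0.825, 0.565, 0.0, 0.0]
contact_force: [-0.4, 0.5, -0.4]
opening: -0.0005
gripper_force: 0.5
```

Run:
```python
from h import *
delta(*lev(.5236*4))
```

```text
t 4.9 p [0.5431 0.1971 0.098 ] Y -0.37 F [-0.4  0.5 -0.4] tilt [ 0.  0. -1.] open -0.0005
shift cm [ 0.02  0.02 -0.1 ] turn 0.004
```

servo_tool --moves '[[[-0.3,0.13,0],0.0873],[[-0.32,0.134,0],0.0873],[[-0.32,0.134,0],0.0873],[[-0.32,0.134,0],0.0873],[[-0.32,0.134,0],0.0873],[[0,0,0],0],[[0,0,0],0]]'

```text
t: 5.48
ee_pos: [0.5405, 0.1804, 0.0979]
eef_rot: [0.927, 0.376, 0.0, 0.0]
contact_force: [-0.4, 0.4, 0.2]
opening: -0.0004
gripper_force: 0.0
```

servo_tool --moves '[[[0.7,0,0],0],[[0.7,0,0],0],[[0,0,-1.5],0],[[0,0,-2.0],0],[[0,0,-1.5],0],[[0,0,0],0]]'

```text
t: 5.98
ee_pos: [0.5534, 0.1913, 0.1519]
eef_rot: [0.928, 0.374, 0.003, 0.0]
contact_force: [-0.1, -0.4, 0.5]
opening: 0.0002
gripper_force: 0.0
```

Run:
```python
from h import *
p,R,Y,s=pose()
delta([.4808,.0971,.125],Y)
im,d,P,m=pts("top"); cv2.imwrite("pics/t6.png",cv2.resize(im[200:300,170:300],None,fx=5,fy=5))
```

```text
t 5.98 p [0.5534 0.1913 0.1519] Y -0.805 F [-0.1 -0.4  0.5] tilt [ 0.006  0.002 -1.   ] open 0.0002
shift cm [-11.78   1.75   2.63] turn 0.0
```

View pics/t6.png

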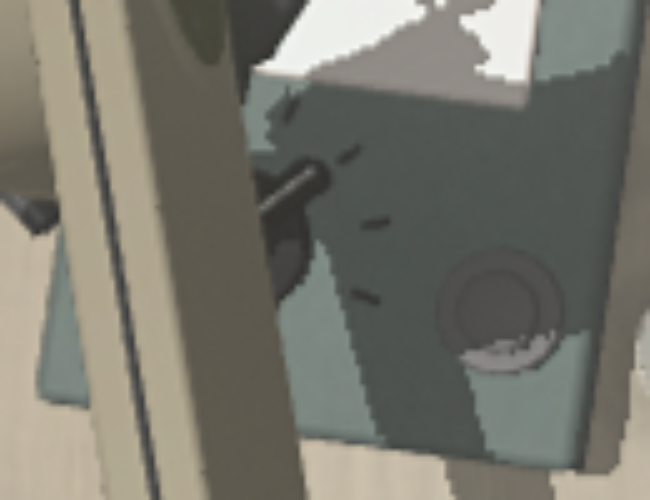

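The lever now points at tick 5 (350,155) with the finger clear. Next I move over the button.

servo_tool --moves '[[[-2.4,0.35,0],0],[[-2.4,0.35,0],0],[[-2.4,0.35,0.2],0],[[-2.4,0.35,0.8],0],[[-2.2,0.35,0.8],0],[[0,0,0.5],0],[[0,0,0],0],[[0,0,0],0]]'

```text
t: 6.7
ee_pos: [0.4775, 0.0962, 0.1242]
eef_rot: [0.928, 0.373, -0.0, -0.0]
contact_force: [-0.5, -0.6, -0.8]
opening: 0.0001
gripper_force: 0.0
```

Run:
```python
from h import *
p,R,Y,s=pose()
delta([.4808,.0971,.107],Y)
```

```text
t 6.7 p [0.4775 0.0962 0.1242] Y -0.807 F [-0.5 -0.6 -0.8] tilt [-0.001  0.    -1.   ] open 0.0001
shift cm [0.31 0.17 1.72] turn 0.0
```

servo_tool --moves '[[[0.3,0.15,0.8],0],[[0,0,0.7],0],[[0,0,0.2],0],[[0,0,0.2],0],[[0,0,0.2],0],[[0,0,0.15],0],[[0,0,0],0],[[0,0,0],0]]'

```text
t: 7.37
ee_pos: [0.4808, 0.097, 0.1025]
eef_rot: [0.928, 0.372, 0.0, -0.0]
contact_force: [-1.8, 1.9, 2.8]
opening: -0.0001
gripper_force: 1.6
```

servo_tool --moves '[[[0,0,0.1],0],[[0,0,0.1],0],[[0,0,0],0],[[0,0,0],0]]'

```text
t: 7.7
ee_pos: [0.4809, 0.0969, 0.101]
eef_rot: [0.928, 0.372, 0.0, 0.0]
contact_force: [-2.7, 2.6, 7.8]
opening: -0.0
gripper_force: 4.0
```

servo_tool --moves '[[[0,0,0.1],0],[[0,0,0],0],[[0,0,0],0]]'

```text
t: 7.95
ee_pos: [0.481, 0.0969, 0.1008]
eef_rot: [0.928, 0.372, 0.0, 0.0]
contact_force: [-7.3, 0.7, 16.1]
opening: -0.0001
gripper_force: 8.0
```

servo_tool --moves '[[[0,0,-0.3],0],[[0,0,-0.5],0],[[0,0,-1.5],0],[[0,0,-3],0],[[0,0,-3],0],[[0,0,-3],0],[[0,0,-3],0],[[0,0,0],0]]'

```text
t: 8.62
ee_pos: [0.4837, 0.0967, 0.2495]
eef_rot: [0.928, 0.372, 0.005, 0.002]
contact_force: [0.2, -0.3, 1.7]
opening: -0.0001
gripper_force: 0.0
```

servo_tool --moves '[[[-2,2,-2],0],[[-2,2,-2],0],[[-2,2,-2],0],[[-2,2,0],0],[[-2,2,0],0],[[0,0,0],0],[[0,0,0],0]]'

```text
t: 9.2
ee_pos: [0.4773, -0.046, 0.302]
eef_rot: [0.929, 0.371, -0.0, 0.0]
contact_force: [0.1, -0.7, 0.3]
opening: 0.0001
gripper_force: 0.0
```

Run:
```python
from h import *
p,R,Y,s=pose(); print(s["t"],p,s["contact_force"])
im,d,P,m=pts("top"); print("btn z",np.median(P[258:266,265:273,2]),P[262,269])
cv2.imwrite("pics/t7.png",cv2.resize(im[145:300,170:345],None,fx=3.8,fy=3.8))
```

```text
9.2 [ 0.47732499 -0.04602753  0.30197699] [ 0.11153375 -0.74459034  0.34521796]
btn z 0.08082944061584307 [0.48039724 0.09658937 0.08166714]
```

View pics/t7.png

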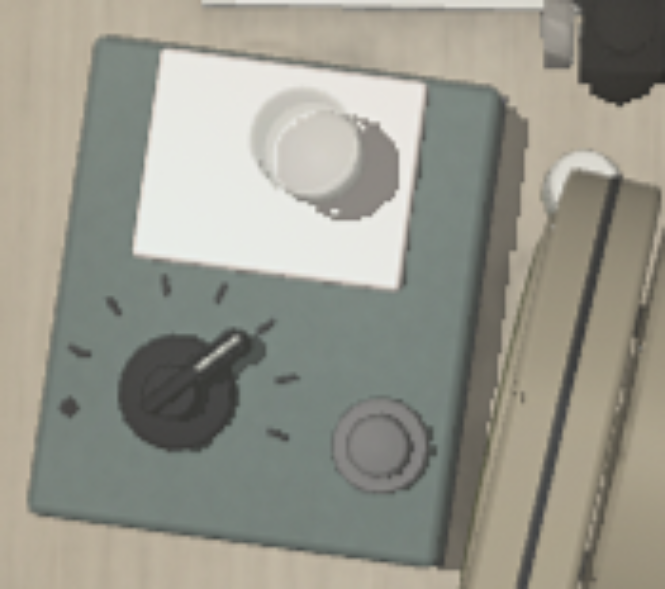

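The lever (180,390)→(245,340) points at the fifth tick (265,325), and the button at (380,445) is up again at z = 0.081. The robot is clear, so I hand in.

```bash
python3 -c "
from rig import *
print(sign_off())"
```

```text
the job is handed in; nothing more can be done
None
```

The selector lever stands in notch 5, the start button was then pressed fully down and came back up, and the job is handed in with the robot clear and no contact seen with anything else.

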